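# Close the label-roll canister with its keyed lid

### The arm

A 6-joint arm with a two-finger parallel gripper is mounted at the origin on the work surface. World frame = base frame: x ahead of the robot, y to its left, z up, the work surface at z = 0. Lengths are in mm, angles in rad, forces in N, time in s.
With the tool pointing down it reaches from about 400 to 925 mm from the base axis. Payload 12.5 kg.
Tool frame: the origin (TCP) lies at the very end of the fingers, on their centre line; the grasp point (between the pads) lies 19 mm behind it; z points along the fingers, y is the line along which they close (so a half turn about z gives the same grasp; the last joint's range is limited). The gripper opens to 95 mm and grips with 3 to 60 N. Pads are 20 mm wide; open, the fingers measure 119 mm over their backs; the gripper's body (75 mm by 180 mm) begins 59 mm behind the grasp point.
Start: joints at [-1.269, 0.491, 1.559, -0, 1.092, -0.106], TCP at [247.893, -573.756, 214.661] pointing down, gripper open.
Joint ranges: [-3.1, 3.1], [-0.84, 2.19], [0.05, 2.79], [-1.13, 4.28], [0.06, 2.93], [-2.69, 2.69]. Speed limits (rad/s): [2.22, 2.22, 2.79, 3.14, 3.14, 3.14].

### API

Orientations are given as [roll, pitch, yaw] about the fixed x, y, z axes, in that order (R = Rz(yaw) Ry(pitch) Rx(roll)).
In Python, from cell import state, imaging, env, spot_in, mark_of gives the robot as it stands. The module is installed in compiled form; this text tells all that it offers.
- The arm moves only by the tool step_arm, never from a script. Its argument "increments" is a list of rows, each an object with "slide": the shift along the tool's x, y, z in m, a list of three; "roll": the turn about the tool's z in rad. A call has 1 to 5 rows; each row is the pose to reach, as a shift and turn from the pose commanded when the call began, along the tool's axes at that moment; what a row does not reach only later rows make up. A row lasts 1/8 s, in which the tool goes at most 62.5 mm and 10.7 degrees, less where a joint would pass 70% of its speed; a pose out of reach is approached as far as the arm can. A call with a gripper value outside its range is refused whole. "fingers" is the opening, from 0 (shut) to 1 (fully open), set as the call begins (left out, the last holds). The fingers move at their own pace and stop on an object; the grip force is fixed at half the most. Time passes only in rows, so rows that repeat a pose let the fingers close. It gives the time, the measured TCP pose, the force, the opening and the grip force at its end, in the units of the state.
- state(): the state, without advancing time (a new reading comes with each control period).
- imaging.read_camera(name): name is "scene" or "top" or "wrist"; returns a dict with "color" (420x560x3 uint8, red, green, blue), "z_map" (420x560 float32, mm along the optical axis (not along the pixel's ray), 0 where there is no reading), "intrinsics" (3x3 intrinsics, pixels), "camera_from_world" (4x4, takes a point from world to camera coordinates). Camera axes: x right, y up, looking along -z (the intrinsics and any distortion apply to the point x, -y, -z); pixel columns grow to the right and rows downward; lengths in mm; the calibration is good to about 2 mm. A picture is of the moment at which its call begins.
- env.job_done(): hands the job in; it is judged then, once.
Trained networks look in the newest picture that a camera, given by its name, has taken for a name from the list of things; names that differ only in an ending like _2 or _b are one class to them, and where a whole thing is asked for, a point or a joint stands for the part that bears it (a point fixed in the world has none). Each returns a list of dicts, best first, with "confidence" (0 to 1); they miss things now and then, are a little off and sometimes report something else, mostly with a low value. They report only what shows in the picture. A call takes as long as a camera call.
- spot_in(camera, target): "bbox" ([left, top, right, bottom] in pixels, round what is visible of it).
- mark_of(camera, target): "uv" ([column, row] in pixels: a listed point, or the origin of a listed thing).
The state is a dict: "t": time; "joints": joint angles; "qvel": joint speeds; "tau": joint torques, N m; "eef_pos": TCP position; "tcp_rot": TCP orientation; "ft_force": force on the tool from outside, world axes, zero at the start; "moment": the same for the moment, N m; "opening": opening from 0.0 (shut) to 1.0 (fully open); "grip_force": force on a finger pad.
Only numpy, scipy, OpenCV 4.12 (cv2) and the standard library are available. Lean on these libraries where they do the work, as an engineer would, in place of code of your own. Each camera call takes 0.05 s, during which the arm holds its last target. There are 200 camera calls.

### The job

Put the lid on the label-roll canister: turn it on the rim as far as needed for its key to drop into the notch in the collar, then press it fully home so that it clicks in flush with the rim. Do it firmly but without brute force, let go of the lid, and leave the other things on the table where they are.

Things in the scene. Friction and masses are not known exactly. Their poses are not given: they have to be found in the camera images.
- canister: Round grey label-roll canister fixed upright to the table, open at the top, 160 mm across, 110 mm tall with its collar; origin at the centre of its underside, z up. A paper roll lies inside, well below the lid.
- rim (a point): Centre of the mouth, 110 mm above the canister's origin, level with the top of the metal collar (bore radius 72, outer radius 82, 24 mm high). One notch, 23 mm wide, is cut through the collar's full height and wall. The stiff collar was left at an unknown angle: the notch is within 0.42 rad either side of the canister's +x. No reading gives it: see it, or feel for it with the key.
- ledge (a point): Centre of the flat ledge ring (bore radius 63 mm) that the lid stands on when home, 86 mm above the canister's origin, at the foot of the collar. Height of the lid's origin over this point: 16 mm while the key rides on the rim, about 8 to 11 mm with the key in the notch and the bevel on the balls, 0 when home, its top then flush with the rim.
- balls (a point): Point on the axis, 96 mm above the canister's origin, level with three small sprung balls that stand 5.5 mm into the bore (one towards the canister's -x, the others 120 degrees to each side). The lid's bevel first rests on them and must be pushed past, with about 10 to 18 N in all, more than its weight; they then click in over its bottom bead.
- lid: Round grey plastic lid, 0.3 to 0.6 kg, 138 mm diameter, 24 mm thick, lying right way up; origin at the centre of its underside, z up. The lowest 6 mm are bevelled from radius 65.5 to 69 mm, the side above is waisted to 65.5 mm, the top 5 mm have radius 69 mm.
- key (a point): Outer end of the lid's single key: a block 16 mm wide that sticks out along the lid's +x to 86 mm from the centre. It spans heights 8 to 24 mm above the lid's underside, so 8 mm of the lid hang below it. This point is 16 mm above the underside.
- grip (a point): Point in the upright grip plate on the lid, over its centre, 50 mm above the lid's underside. The plate is 14 mm thick along lid x, 90 mm long along lid y, and stands from 24 to 60 mm above the underside; axes as the lid's.
- tin: Bystander: steel food tin, 66 mm diameter, 100 mm tall; origin at the centre of its underside.
- core: Bystander: upright cardboard core tube, 56 mm diameter, 75 mm tall; origin at the centre of its underside.
- labelroll: Bystander: roll of labels lying flat, 100 mm diameter, 70 mm tall; origin at the centre of its underside.
- jar: Bystander: jar with a white cap, 70 mm diameter, 90 mm tall; origin at the centre of its underside.
- tapegun: Bystander: tape dispenser with a roll, 150 x 60 mm, about 88 mm tall; origin at the centre of its underside.

How it is judged:
By the outcome, as a careful person would: the job done as asked, in the order asked, and still so for the second after the job is handed in, with the robot touching nothing.
It also fails if it takes over 51 s, if anything falls off the work surface, if the arm or the gripper's body presses on something with over 40 N, if the wrist force passes 120 N, or if a joint passes its speed limit or range.

## Working session

There is one attempt and no reset: what is moved stays moved. The work goes in short steps, Python scripts to look and compute and a tool call to move; the robot and the scene stay as the last step left them, time stands still between calls to the robot, and variables do not carry over. Pictures are saved under pics/ and viewed, at most 10 in all, crops included, and the job is handed in when it is done.

Besides the shell and the picture viewer there is one more tool, called as name([rows], argument=value, ...), one row to a line, values as JSON. step_arm: Moves the arm, as the interface text tells. Its arguments: {"type":"object","properties":{"increments":{"type":"array"},"fingers":{"type":"number"}},"required":["increments"]}

```bash
mkdir -p pics
cat > h.py <<'E'
import numpy as np, cv2
from cell import state, imaging, env, spot_in, mark_of
def cam(n):
    d=imaging.read_camera(n); d['K']=np.array(d['intrinsics']); d['W']=np.linalg.inv(np.array(d['camera_from_world'])); return d
def cloud(d):
    z=d['z_map'].astype(float); v,u=np.mgrid[:z.shape[0],:z.shape[1]]; K=d['K']
    p=np.stack([(u-K[0,2])/K[0,0]*z,-(v-K[1,2])/K[1,1]*z,-z],-1)
    return p@d['W'][:3,:3].T+d['W'][:3,3]
def ray(d,uv,h):
    K=d['K']; r=np.array([(uv[0]-K[0,2])/K[0,0],-(uv[1]-K[1,2])/K[1,1],-1]); r=d['W'][:3,:3]@r; o=d['W'][:3,3]
    return o+r*(h-o[2])/r[2]
def save(n,a): cv2.imwrite('pics/'+n,cv2.cvtColor(a,cv2.COLOR_RGB2BGR))
E
python3 - <<'E'
from h import *
np.set_printoptions(precision=2,suppress=True)
print(state())
H=dict(canister=0,rim=110,lid=0,key=16,grip=50,tin=0,core=0,labelroll=0,jar=0,tapegun=0)
for c in ['top','scene']:
    d=cam(c); save(c+'0.png',d['color']); print(c,d['W'][:3,3],d['K'][0])
    for t,h in H.items():
        for m in mark_of(c,t)[:2]: print(t,m['confidence'],np.array(m['uv']),ray(d,m['uv'],h))
E
```

```text
{'t': 0.0, 'joints': array([-1.27,  0.49,  1.56, -0.  ,  1.09, -0.11]), 'qvel': array([ 0.,  0., -0.,  0.,  0., -0.]), 'tau': array([ -0.  , -61.26, -25.82,   0.07,   0.05,  -0.  ]), 'eef_pos': array([ 247.81, -573.51,  214.06]), 'tcp_rot': array([-3.14, -0.  ,  0.41]), 'ft_force': array([ 0.02,  0.44, -0.83]), 'moment': array([-0.01, -0.04,  0.03]), 'grip_force': 0.0, 'opening': 0.9998966384252606}
top [436.14 -84.25 874.89] [392.4    0.   281.64]
canister 0.61 [158.1 269.4] [479.57 216.84   0.  ]
canister 0.27 [343.1 234.7] [ 544.6  -198.34    0.  ]
rim 0.73 [143.5 268.2] [477.26 207.85 110.  ]
rim 0.66 [140.2 264.2] [485.22 214.67 110.  ]
lid 0.95 [340.7 234.4] [ 545.44 -193.03    0.  ]
lid 0.56 [341.3 237.4] [ 538.66 -194.      0.  ]
key 0.73 [332.5 198.4] [ 624.86 -177.2    16.  ]
grip 0.71 [341.7 237.7] [ 532.14 -188.53   50.  ]
grip 0.56 [340.7 233.6] [ 540.89 -186.91   50.  ]
tin 0.58 [247.8 172. ] [697.64  13.48   0.  ]
core 0.78 [259.  298.7] [409.67  -7.64   0.  ]
labelroll 0.95 [191.8 155.6] [742.33 144.79   0.  ]
jar 0.85 [301.9 147.5] [ 752.37 -113.9     0.  ]
tapegun 0.87 [407.7 168. ] [ 693.82 -354.3     0.  ]
scene [1013.39  410.78 1066.52] [488.98   0.   280.17]
canister 0.8 [391.  273.9] [479.33 216.54   0.  ]
lid 0.59 [259.7 182.7] [ 537.07 -195.66    0.  ]
key 0.95 [239.8 201.4] [ 621.16 -175.83   16.  ]
grip 0.92 [261.5 171.8] [ 533.11 -190.6    50.  ]
tin 0.84 [262.4 271.4] [702.67   6.58   0.  ]
core 0.68 [349.2 200.2] [399.44   4.34   0.  ]
labelroll 0.73 [288.6 327.5] [749.   149.33   0.  ]
jar 0.78 [215.3 247.1] [ 745.93 -120.6     0.  ]
tapegun 0.57 [289.1 327.1] [747.56 149.4    0.  ]
tapegun 0.56 [173.3 180. ] [ 704.42 -358.32    0.  ]
```

View pics/top0.png

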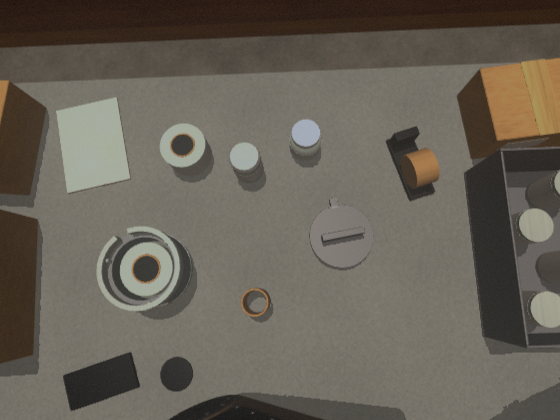

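View pics/scene0.png

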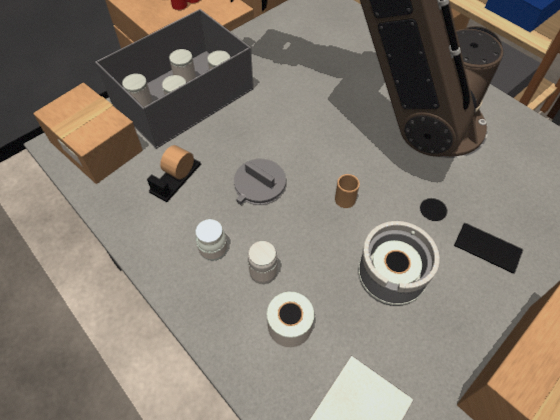

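The top view shows the lid at (341,236) with its key up at (333,202). The canister mouth is at about (142,267), with a gap in the collar near (122,238). I'll refine both from depth.

Run:
```python
from h import *
from scipy.optimize import least_squares
np.set_printoptions(precision=1,suppress=True,linewidth=150)
big=[]
for c in ['top','scene']:
    d=cam(c); P=cloud(d); X=P.reshape(-1,3); X=X[d['z_map'].ravel()>0]
    def near(x,y,r,a,b): return X[(np.hypot(X[:,0]-x,X[:,1]-y)<r)&(X[:,2]>a)&(X[:,2]<b)]
    R=near(478,212,100,104,117); 
    f=least_squares(lambda p:np.hypot(R[:,0]-p[0],R[:,1]-p[1])-77,[478,212],loss='soft_l1',f_scale=2)
    q=R[:,:2]-f.x; rr=np.hypot(*q.T); m=(rr>73)&(rr<81); a=np.degrees(np.arctan2(q[m,1],q[m,0]))
    print(c,'rim',f.x,np.median(R[:,2]),len(R)); hst=np.histogram(a,np.arange(-180,181,5))[0]; print(hst)
    s=np.sort(a); s=np.r_[s,s[0]+360]; g=np.diff(s); 
    for i in np.argsort(-g)[:3]: print('gap',s[i],s[i+1],'mid',(s[i]+s[i+1])/2)
    G=near(535,-190,60,50,68); print('grip n',len(G),np.median(G[:,2]))
    (cx,cy),(w,h),an=cv2.minAreaRect(G[:,:2].astype(np.float32)); ev=np.linalg.eigh(np.cov(G[:,:2].T))[1][:,1]
    print('grip',cx,cy,w,h,an,'long axis deg',np.degrees(np.arctan2(ev[1],ev[0]))%180, G.mean(0))
    L=near(538,-192,110,15,32); h=cv2.convexHull(L[:,:2].astype(np.float32))[:,0]
    f=least_squares(lambda p:np.hypot(h[:,0]-p[0],h[:,1]-p[1])-69,[538,-192],loss='soft_l1',f_scale=1); q=L[:,:2]-f.x
    k=q[np.hypot(*q.T)>74]; k=k[np.hypot(*k.T)<95]; print('lid',f.x,'top z',np.median(L[:,2]),'key',len(k),k.mean(0),np.degrees(np.arctan2(*k.mean(0)[::-1])))
    im=cv2.resize(d['color'][215:325,85:200] if c=='top' else d['color'][210:310,345:450],None,fx=3.4,fy=3.4,interpolation=cv2.INTER_CUBIC); big.append(cv2.resize(im,(390,390)))
save('rims.png',np.hstack(big))
```

```text
top rim [478.2 218.1] 110.6259583241885 1388
[15 14 16 15 14 16 13 15 16 15 14 18 15 16 17 16 14 17 13 19 15 17 13 15 17 14 14 11 14 12 15 11 14 13 14 13 12 13 14 12  0  0  0  9 15 15 18 16 16
 16 15 19 17 15 17 16 15 14 19 14 19 16 15 16 16 14 12 15 15 17 15 14]
gap 19.43163328905812 37.729448489442596 mid 28.580540889250358
gap -179.62541236732633 -178.081892071907 mid -178.85365221961666
gap -0.678498658511244 0.8253841600770119 mid 0.07344275078288393
grip n 305 59.75302641302255
grip 539.4636840820312 -190.08120727539062 14.243013381958008 89.41216278076172 9.568628311157227 long axis deg 99.44055671829742 [ 539.  -189.6   59.7]
lid [ 540.4 -190.4] top z 24.30631193306158 key 38 [78.4 13.8] 10.015176891168936
scene rim [480.1 218.3] 110.09145353365994 1050
[11  9 11 11 11 12 10 10 13  9  8 11 11  7 13 10  9  9 10 10  8  9 11 10 10 10 10  8 10 12 13 12 12 11  8 11 12 11 13 12  0  0  0  7 13 16 14 11 14
 11 13 15 10 11 13 10 11 11 10  8 10 10 12 12  8 10  9 12 12 10  9 12]
gap 18.447717258144994 37.548742222161756 mid 27.998229740153377
gap 119.57129062099084 121.7179477149051 mid 120.64461916794797
gap -10.921095683046838 -8.980862398082133 mid -9.950979040564485
grip n 219 59.58774834041026
grip 540.1671142578125 -191.28860473632812 18.282581329345703 90.26298522949219 9.647502899169922 long axis deg 99.88607796338627 [ 541.1 -189.6   58.8]
lid [ 539.9 -191.3] top z 24.816465988818663 key 34 [80.1 13.9] 9.863432622293299
```

View pics/rims.png

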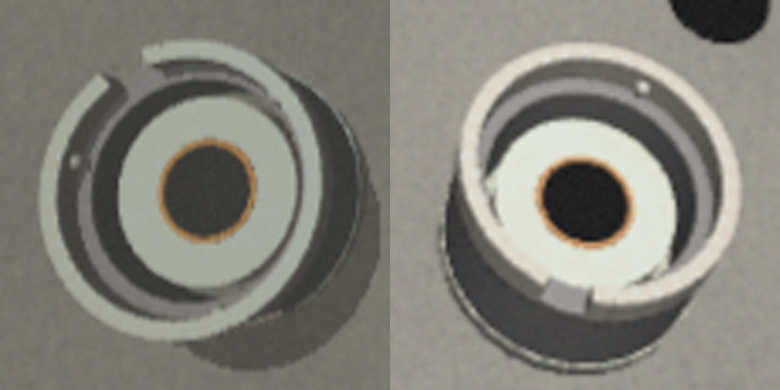

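The notch is at 28.3° in world, and the lid's key is at 9.9°, so the lid has to turn about 18.4°. Next I'll compute the move to above the lid.

```bash
cat >> h.py <<'E'
def go(x,y,z,yawdeg):
    s=state(); p=s['eef_pos']; w=s['tcp_rot'][2]; D=np.array([x,y,z])-p
    dx=np.array([np.cos(w),np.sin(w),0]); dy=np.array([np.sin(w),-np.cos(w),0])
    r=-(np.radians(yawdeg)-w); r=(r+np.pi)%(2*np.pi)-np.pi
    print('slide m',np.round([D@dx/1e3,D@dy/1e3,-D[2]/1e3],4),'roll',round(r,4),'F',np.round(s['ft_force'],1),'p',np.round(p,1),'yaw',round(np.degrees(w),2),s['tcp_rot'][:2].round(3),'t',s['t'])
E
python3 -c "
from h import *
go(540,-190.5,150,99.9)"
```

```text
slide m [ 0.4202 -0.236   0.0646] roll -1.3358 F [-0.9  0.2  0.2] p [ 247.9 -573.8  214.6] yaw 23.36 [ 3.142 -0.   ] t 1.2
```

step_arm([
  {"slide": [0.045, -0.025, 0], "roll": -0.15},
  {"slide": [0.095, -0.053, 0.005], "roll": -0.3},
  {"slide": [0.145, -0.081, 0.01], "roll": -0.45},
  {"slide": [0.195, -0.109, 0.015], "roll": -0.6},
  {"slide": [0.245, -0.137, 0.02], "roll": -0.75},
], fingers=1)

```text
t: 1.82
eef_pos: [419.4, -349.4, 194.7]
tcp_rot: [3.141, 0.0, 1.162]
ft_force: [0.3, -0.7, -0.1]
opening: 1.001
grip_force: 0.0
```

```bash
python3 -c "
from h import *
go(540,-190.5,150,99.9)"
```

```text
slide m [0.1937 0.0476 0.0447] roll -0.5811 F [ 0.3 -0.7 -0.1] p [ 419.4 -349.4  194.7] yaw 66.61 [3.141 0.   ] t 1.825
```

step_arm([
  {"slide": [0.05, 0.012, 0.01], "roll": -0.15},
  {"slide": [0.1, 0.024, 0.02], "roll": -0.3},
  {"slide": [0.15, 0.037, 0.035], "roll": -0.45},
  {"slide": [0.1937, 0.0476, 0.045], "roll": -0.581},
  {"slide": [0.1937, 0.0476, 0.045], "roll": -0.581},
])

```text
t: 2.45
eef_pos: [540.8, -190.2, 148.8]
tcp_rot: [-3.141, -0.001, 1.744]
ft_force: [0.4, -0.8, -0.9]
opening: 1.0
grip_force: 0.0
```

Run:
```python
from h import *
go(540,-190.5,31,99.9)
d=cam('wrist'); save('w1.png',d['color']); P=cloud(d).reshape(-1,3); P=P[d['z_map'].ravel()>0]
G=P[(np.hypot(P[:,0]-540,P[:,1]+190)<60)&(P[:,2]>52)&(P[:,2]<68)]; print(len(G))
if len(G)>50: print(cv2.minAreaRect(G[:,:2].astype(np.float32)),np.median(G[:,2]))
```

```text
slide m [-0.0002 -0.0009  0.1178] roll 0.0 F [ 0.4 -0.8 -0.9] p [ 540.8 -190.2  148.8] yaw 99.9 [-3.141e+00 -1.000e-03] t 2.45
1599
((540.5136108398438, -190.04649353027344), (13.639404296875, 89.35823822021484), 9.572476387023926) 60.66022632616722
```

View pics/w1.png

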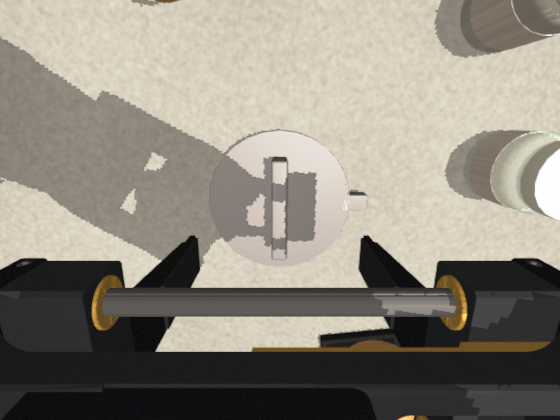

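The wrist view shows the grip plate upright at (280,208), between the open fingers and square to them. The key is to the right at (357,200). I'll descend and grip.

step_arm([
  {"slide": [0, 0, 0.03], "roll": 0},
  {"slide": [0, -0.0005, 0.065], "roll": 0},
  {"slide": [0, -0.0005, 0.1], "roll": 0},
  {"slide": [0, -0.0005, 0.117], "roll": 0},
  {"slide": [0, -0.0005, 0.117], "roll": 0},
])

```text
t: 3.12
eef_pos: [538.9, -193.2, 32.3]
tcp_rot: [-3.141, -0.001, 1.737]
ft_force: [-0.2, -0.3, -0.5]
opening: 1.0
grip_force: 0.0
```

step_arm([
  {"slide": [0, 0, 0], "roll": 0},
  {"slide": [0, 0, 0], "roll": 0},
  {"slide": [0, 0, 0], "roll": 0},
  {"slide": [0, 0, 0], "roll": 0},
  {"slide": [0, 0, 0], "roll": 0},
], fingers=0)

```text
t: 3.75
eef_pos: [539.3, -192.6, 32.7]
tcp_rot: [3.141, 0.0, 1.739]
ft_force: [0.4, -0.4, -0.2]
opening: 0.526
grip_force: 0.0
```

step_arm([
  {"slide": [0, 0, 0], "roll": 0},
  {"slide": [0, 0, 0], "roll": 0},
  {"slide": [0, 0, 0], "roll": 0},
  {"slide": [0, 0, 0], "roll": 0},
  {"slide": [0, 0, 0], "roll": 0},
])

```text
t: 4.38
eef_pos: [539.5, -192.7, 32.6]
tcp_rot: [3.141, 0.0, 1.739]
ft_force: [1.5, 0.4, -0.7]
opening: 0.142
grip_force: 30.0
```

step_arm([
  {"slide": [0, 0, 0], "roll": 0},
  {"slide": [0, 0, 0], "roll": 0},
])

```text
t: 4.62
eef_pos: [539.5, -192.7, 32.6]
tcp_rot: [3.141, 0.0, 1.739]
ft_force: [2.9, -0.7, -1.5]
opening: 0.145
grip_force: 30.0
```

step_arm([
  {"slide": [0, 0, -0.05], "roll": 0},
  {"slide": [0, 0, -0.1], "roll": 0},
  {"slide": [0, 0, -0.15], "roll": 0},
  {"slide": [0, 0, -0.17], "roll": 0},
  {"slide": [0, 0, -0.17], "roll": 0},
])

```text
t: 5.25
eef_pos: [539.1, -192.6, 203.3]
tcp_rot: [3.141, 0.001, 1.739]
ft_force: [-0.2, -0.3, -5.0]
opening: 0.143
grip_force: 30.0
```

Run:
```python
from h import *
go(479,218,202,118.3)
```

```text
slide m [0.4149 0.0094 0.0013] roll -0.3259 F [-0.2 -0.3 -5. ] p [ 539.1 -192.6  203.3] yaw 99.63 [3.141e+00 1.000e-03] t 5.25
```

step_arm([
  {"slide": [0.04, 0.001, 0], "roll": 0},
  {"slide": [0.09, 0.002, 0], "roll": -0.04},
  {"slide": [0.14, 0.004, 0], "roll": -0.08},
  {"slide": [0.19, 0.005, 0], "roll": -0.12},
  {"slide": [0.24, 0.006, 0], "roll": -0.16},
])

```text
t: 5.88
eef_pos: [503.7, 46.5, 200.8]
tcp_rot: [-3.138, -0.001, 1.9]
ft_force: [0.1, -0.9, -4.7]
opening: 0.145
grip_force: 30.0
```

Run:
```python
from h import *
go(479,216,190,108.7)
```

```text
slide m [0.1684 0.0314 0.0108] roll 0.0027 F [ 0.1 -0.9 -4.7] p [503.7  46.5 200.8] yaw 108.85 [-3.138e+00 -1.000e-03] t 5.875
```

step_arm([
  {"slide": [0.05, 0.009, 0], "roll": 0},
  {"slide": [0.1, 0.018, 0.004], "roll": 0},
  {"slide": [0.14, 0.026, 0.008], "roll": 0},
  {"slide": [0.168, 0.031, 0.01], "roll": 0},
  {"slide": [0.168, 0.031, 0.01], "roll": 0},
])

```text
t: 6.5
eef_pos: [478.9, 215.2, 190.6]
tcp_rot: [-3.138, -0.0, 1.901]
ft_force: [1.0, -0.4, -5.8]
opening: 0.148
grip_force: 30.0
```

```bash
cat > lid.py <<'E'
from h import *
from scipy.optimize import least_squares
def lid(c,zt,n=None):
    d=cam(c)
    if n: save(n,d['color'])
    P=cloud(d).reshape(-1,3); P=P[d['z_map'].ravel()>0]; t=state()['eef_pos']
    L=P[(np.hypot(P[:,0]-t[0],P[:,1]-t[1])<100)&(abs(P[:,2]-zt)<5)]
    if len(L)<80: print(c,'few',len(L)); return
    h=cv2.convexHull(L[:,:2].astype(np.float32))[:,0]
    q=L[:,:2]-t[:2]
    f=least_squares(lambda p:np.hypot(h[:,0]-p[0],h[:,1]-p[1])-69,t[:2],loss='soft_l1',f_scale=.7)
    q=L[:,:2]-f.x; r=np.hypot(*q.T); k=q[(r>74)&(r<92)]
    A=np.c_[L[:,:2]-f.x,np.ones(len(L))]; pl=np.linalg.lstsq(A,L[:,2],rcond=None)[0]
    print(c,'lid c',f.x.round(1),'cost',round(f.cost,1),'n',len(L),'key deg',len(k),np.degrees(np.arctan2(*k.mean(0)[::-1])).round(1) if len(k) else None,'plane',pl.round(3))
E
python3 - <<'E'
from lid import *
s=state(); z=s['eef_pos'][2]-32.6+24
for c in ['top','scene','wrist']: lid(c,z,c+'2.png')
go(479,216,190,108.7)
E
```

```text
top lid c [477.9 216.3] cost 139.2 n 2418 key deg 57 18.4 plane [-2.00000e-03 -3.00000e-03  1.82721e+02]
scene lid c [478.4 214.6] cost 52.1 n 1569 key deg 52 19.1 plane [-3.00000e-03 -4.00000e-03  1.82574e+02]
wrist lid c [479.5 215.4] cost 67.9 n 21322 key deg 477 19.9 plane [-3.00000e-03 -3.00000e-03  1.83376e+02]
slide m [ 0.0028 -0.      0.0016] roll 0.0015 F [-0.2 -0.3 -5.1] p [479.9 213.4 191.6] yaw 108.78 [-3.139  0.   ] t 6.65
```

View pics/scene2.png

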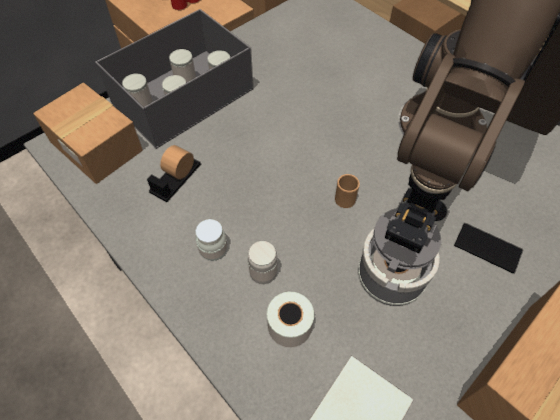

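The scene view shows the lid held level above the canister at (400,240), with bystanders untouched. I'll shift by the measured offset and lower close to the rim.

step_arm([
  {"slide": [0.0022, 0.0018, 0.01], "roll": 0},
  {"slide": [0.0022, 0.0018, 0.022], "roll": 0},
  {"slide": [0.0022, 0.0018, 0.034], "roll": 0},
  {"slide": [0.0022, 0.0018, 0.044], "roll": 0},
  {"slide": [0.0022, 0.0018, 0.044], "roll": 0},
])

```text
t: 7.28
eef_pos: [481.0, 216.6, 147.7]
tcp_rot: [-3.14, 0.0, 1.899]
ft_force: [0.7, -0.6, -5.6]
opening: 0.141
grip_force: 30.0
```

Run:
```python
from lid import *
z=state()['eef_pos'][2]-32.6+24
for c in ['top','scene','wrist']: lid(c,z)
for i in range(3): go(479,216,190,118)
cam('top');go(479,216,190,118)
```

```text
top lid c [480.  217.8] cost 124.2 n 2073 key deg 48 18.4 plane [-2.00000e-03 -1.00000e-03  1.39899e+02]
scene lid c [480.6 217. ] cost 48.9 n 1430 key deg 45 18.9 plane [-2.00000e-03 -6.00000e-03  1.39937e+02]
wrist lid c [481.3 218.5] cost 79.3 n 21320 key deg 490 19.9 plane [-0.00000e+00 -3.00000e-03  1.40804e+02]
slide m [ 0.0001 -0.0027 -0.0411] roll -0.1607 F [-0.4  0.5 -5.8] p [481.6 216.8 148.9] yaw 108.79 [3.141 0.   ] t 7.425
slide m [ 0.0001 -0.0027 -0.0411] roll -0.1607 F [-0.4  0.5 -5.8] p [481.6 216.8 148.9] yaw 108.79 [3.141 0.   ] t 7.425
slide m [ 0.0001 -0.0027 -0.0411] roll -0.1607 F [-0.4  0.5 -5.8] p [481.6 216.8 148.9] yaw 108.79 [3.141 0.   ] t 7.425
slide m [ 0.0001 -0.0027 -0.041 ] roll -0.1606 F [ 0.2 -0.4 -5.1] p [481.5 216.8 149. ] yaw 108.8 [3.141 0.   ] t 7.475
```

step_arm([
  {"slide": [0.001, -0.0008, 0.003], "roll": 0},
  {"slide": [0.001, -0.0008, 0.006], "roll": 0},
  {"slide": [0.001, -0.0008, 0.009], "roll": 0},
  {"slide": [0.001, -0.0008, 0.011], "roll": 0},
  {"slide": [0.001, -0.0008, 0.012], "roll": 0},
])

```text
t: 8.1
eef_pos: [480.3, 217.4, 136.4]
tcp_rot: [-3.141, 0.0, 1.899]
ft_force: [-0.4, 0.4, -5.5]
opening: 0.148
grip_force: 30.0
```

step_arm([
  {"slide": [0, 0, 0.0008], "roll": 0},
  {"slide": [0, 0, 0.0016], "roll": 0},
  {"slide": [0, 0, 0.0016], "roll": 0},
])

```text
t: 8.48
eef_pos: [480.2, 217.4, 135.0]
tcp_rot: [-3.142, 0.0, 1.899]
ft_force: [-0.4, -0.3, -4.9]
opening: 0.146
grip_force: 30.0
```

step_arm([
  {"slide": [0, 0, 0.0008], "roll": 0},
  {"slide": [0, 0, 0.0016], "roll": 0},
  {"slide": [0, 0, 0.0016], "roll": 0},
])

```text
t: 8.85
eef_pos: [480.2, 217.4, 134.0]
tcp_rot: [3.141, 0.0, 1.899]
ft_force: [-4.1, -2.1, 5.1]
opening: 0.144
grip_force: 30.0
```

Run:
```python
from lid import *
z=state()['eef_pos'][2]-32.6+24
for c in ['top','scene']: lid(c,z)
go(479,216,135,118); print(state()['moment'])
```

```text
top lid c [479.1 218.7] cost 113.2 n 1990 key deg 46 17.7 plane [ 6.00000e-03 -1.00000e-03  1.26267e+02]
scene lid c [480.2 217.7] cost 46.4 n 1404 key deg 46 18.8 plane [ 3.00000e-03 -6.00000e-03  1.25941e+02]
slide m [-0.001  -0.0016 -0.0009] roll -0.1607 F [-4.9 -2.2  4.8] p [480.2 217.4 134.1] yaw 108.79 [3.141 0.   ] t 8.95
[-0.13051356  0.16982561 -0.03744472]
```

Contact: the key rides on the rim with about 10 N of press. Now I'll turn it towards the notch.

step_arm([
  {"slide": [0, 0, 0], "roll": -0.035},
  {"slide": [0, 0, 0], "roll": -0.07},
  {"slide": [0, 0, 0], "roll": -0.105},
  {"slide": [0, 0, 0], "roll": -0.13},
])

```text
t: 9.45
eef_pos: [479.8, 217.5, 133.0]
tcp_rot: [-3.14, -0.001, 2.031]
ft_force: [-0.1, 0.6, -5.3]
opening: 0.147
grip_force: 30.0
```

step_arm([
  {"slide": [0, 0, 0], "roll": -0.015},
  {"slide": [0, 0, 0], "roll": -0.03},
  {"slide": [0, 0, 0], "roll": -0.03},
])

```text
t: 9.82
eef_pos: [480.0, 217.5, 133.2]
tcp_rot: [-3.141, -0.0, 2.059]
ft_force: [-0.1, 0.2, -5.9]
opening: 0.145
grip_force: 30.0
```

Run:
```python
from lid import *
z=state()['eef_pos'][2]-32.6+24
for c in ['top','scene']: lid(c,z)
go(479,216,135,118); print(state()['moment'])
```

```text
top lid c [478.5 219.1] cost 117.3 n 1807 key deg 34 25.5 plane [ 0.0000e+00 -1.0000e-03  1.2545e+02]
scene lid c [479.7 218.1] cost 50.2 n 1373 key deg 47 27.8 plane [-1.00000e-03 -3.00000e-03  1.24947e+02]
slide m [-0.0007 -0.0017 -0.0017] roll -0.0008 F [-0.2 -0.3 -6.1] p [480.2 217.4 133.3] yaw 117.95 [-3.141 -0.   ] t 9.925
[ 0.0186094  -0.08699179 -0.00881504]
```

The load dropped off, so the key is over the notch. Next I lower gently.

step_arm([
  {"slide": [0, 0, 0.001], "roll": 0},
  {"slide": [0, 0, 0.002], "roll": 0},
  {"slide": [0, 0, 0.003], "roll": 0},
  {"slide": [0, 0, 0.003], "roll": 0},
])

```text
t: 10.42
eef_pos: [480.2, 217.4, 130.3]
tcp_rot: [-3.141, 0.0, 2.059]
ft_force: [-0.3, -0.3, -5.3]
opening: 0.146
grip_force: 30.0
```

step_arm([
  {"slide": [0, 0, 0.001], "roll": 0},
  {"slide": [0, 0, 0.002], "roll": 0},
  {"slide": [0, 0, 0.002], "roll": 0},
])

```text
t: 10.8
eef_pos: [480.2, 217.4, 128.3]
tcp_rot: [-3.141, 0.0, 2.059]
ft_force: [-0.5, 0.3, -5.4]
opening: 0.15
grip_force: 30.0
```

step_arm([
  {"slide": [0, 0, 0.001], "roll": 0},
  {"slide": [0, 0, 0.002], "roll": 0},
  {"slide": [0, 0, 0.002], "roll": 0},
])

```text
t: 11.18
eef_pos: [480.4, 217.5, 126.8]
tcp_rot: [3.141, 0.0, 2.059]
ft_force: [-1.7, -0.7, 2.8]
opening: 0.148
grip_force: 30.0
```

step_arm([
  {"slide": [0, 0, 0.001], "roll": 0},
  {"slide": [0, 0, 0.0015], "roll": 0},
  {"slide": [0, 0, 0.0015], "roll": 0},
])

```text
t: 11.55
eef_pos: [480.8, 217.6, 125.8]
tcp_rot: [3.14, 0.0, 2.059]
ft_force: [-2.4, -0.2, 9.4]
opening: 0.147
grip_force: 30.0
```

step_arm([
  {"slide": [0, 0, 0.001], "roll": 0},
  {"slide": [0, 0, 0.002], "roll": 0},
  {"slide": [0, 0, 0.002], "roll": 0},
])

```text
t: 11.92
eef_pos: [481.1, 217.7, 123.9]
tcp_rot: [3.139, 0.001, 2.059]
ft_force: [-0.7, 0.8, 7.2]
opening: 0.146
grip_force: 30.0
```

Run:
```python
from lid import *
z=state()['eef_pos'][2]-32.6+24
for c in ['top','scene']: lid(c,z)
go(479,216,135,118); print(state()['moment'])
```

```text
top lid c [484.9 206.5] cost 151.1 n 2190 key deg 151 166.4 plane [-0.00000e+00  2.30000e-02  1.15685e+02]
scene lid c [491.  225.6] cost 300.6 n 1751 key deg 267 -132.5 plane [1.00000e-02 0.00000e+00 1.14608e+02]
slide m [-0.0005 -0.0027 -0.0112] roll -0.0007 F [-1.2  1.3  6.5] p [481.1 217.7 123.8] yaw 117.96 [3.139 0.   ] t 12.025
[ 0.01712296 -0.14617762 -0.01843429]
```

step_arm([
  {"slide": [0, 0, 0.001], "roll": 0},
  {"slide": [0, 0, 0.002], "roll": 0},
  {"slide": [0, 0, 0.002], "roll": 0},
])

```text
t: 12.4
eef_pos: [480.6, 217.6, 120.7]
tcp_rot: [3.141, 0.0, 2.059]
ft_force: [2.3, 2.8, -5.7]
opening: 0.142
grip_force: 30.0
```

step_arm([
  {"slide": [0, 0, 0.001], "roll": 0},
  {"slide": [0, 0, 0.002], "roll": 0},
  {"slide": [0, 0, 0.002], "roll": 0},
])

```text
t: 12.78
eef_pos: [480.0, 217.3, 118.7]
tcp_rot: [-3.141, -0.0, 2.059]
ft_force: [-0.1, 1.6, -4.8]
opening: 0.148
grip_force: 30.0
```

step_arm([
  {"slide": [0, 0, 0.0008], "roll": 0},
  {"slide": [0, 0, 0.0015], "roll": 0},
  {"slide": [0, 0, 0.0015], "roll": 0},
])

```text
t: 13.15
eef_pos: [480.1, 217.3, 118.6]
tcp_rot: [3.141, 0.0, 2.059]
ft_force: [-4.8, -0.3, 13.9]
opening: 0.145
grip_force: 30.0
```

step_arm([
  {"slide": [0, 0, 0.0005], "roll": 0},
  {"slide": [0, 0, 0.0005], "roll": 0},
])

```text
t: 13.4
eef_pos: [480.1, 217.3, 118.6]
tcp_rot: [3.141, 0.0, 2.059]
ft_force: [-7.0, -2.0, 20.4]
opening: 0.146
grip_force: 30.0
```

step_arm([
  {"slide": [0, 0, -0.0015], "roll": 0},
  {"slide": [0, 0, -0.0018], "roll": 0},
])

```text
t: 13.65
eef_pos: [480.0, 217.3, 118.6]
tcp_rot: [-3.141, 0.0, 2.059]
ft_force: [-0.9, 0.2, -1.8]
opening: 0.144
grip_force: 30.0
```

step_arm([
  {"slide": [0, 0, 0], "roll": 0},
  {"slide": [0, 0, 0], "roll": 0},
  {"slide": [0, 0, 0], "roll": 0},
  {"slide": [0, 0, 0], "roll": 0},
  {"slide": [0, 0, 0], "roll": 0},
], fingers=0.6)

```text
t: 14.28
eef_pos: [480.3, 217.4, 118.7]
tcp_rot: [3.142, 0.0, 2.059]
ft_force: [0.3, -0.0, -0.2]
opening: 0.58
grip_force: 0.0
```

step_arm([
  {"slide": [0, 0, -0.02], "roll": 0},
  {"slide": [0, 0, -0.06], "roll": 0},
  {"slide": [0, 0, -0.11], "roll": 0},
  {"slide": [0, 0, -0.15], "roll": 0},
  {"slide": [0, 0, -0.15], "roll": 0},
])

```text
t: 14.9
eef_pos: [481.1, 217.7, 271.4]
tcp_rot: [3.136, 0.001, 2.059]
ft_force: [0.3, -0.7, -1.4]
opening: 0.599
grip_force: 0.0
```

Run:
```python
from h import *
im=[]
for c,(r,q) in dict(top=(215,85),scene=(205,345),wrist=None or (0,0)).items():
    d=cam(c); P=cloud(d).reshape(-1,3); P=P[d['z_map'].ravel()>0]
    q_=P[:,:2]-[479.3,218.1]; rr=np.hypot(*q_.T); a=np.degrees(np.arctan2(q_[:,1],q_[:,0])); ok=abs(P[:,2]-112)<12
    A=P[ok&(rr<62)]; pl=np.linalg.lstsq(np.c_[A[:,:2]-[479,218],np.ones(len(A))],A[:,2],rcond=None)[0] 
    print(c,'lid top',np.median(A[:,2]),pl.round(3),'rim',np.median(P[ok&(rr>74)&(rr<80)&(abs(a-28)>15)][:,2]),'key',np.median(P[ok&(rr>74)&(rr<84)&(abs(a-28)<4)][:,2]))
    im.append(cv2.resize(d['color'][r:r+110,q:q+110] if c!='wrist' else d['color'][:,:420],(260,390) if 0 else (266,266),interpolation=cv2.INTER_CUBIC))
save('end.png',np.hstack(im)); print(state()['eef_pos'],state()['ft_force'],state()['t'])
```

```text
top lid top 110.92271669686318 [ -0.      0.    111.068] rim 110.72479887170573 key 110.92273704758657
scene lid top 110.60478860608418 [-1.00000e-03 -1.00000e-03  1.10942e+02] rim 110.25038610326175 key 110.65968860546445
wrist lid top 110.83313242665423 [-1.00000e-03  0.00000e+00  1.10835e+02] rim 110.85414410709248 key 110.58585654286463
[479.78823661 217.25405289 267.70567994] [-0.89427793 -0.81987364 -0.23849624] 15.05
```

View pics/end.png

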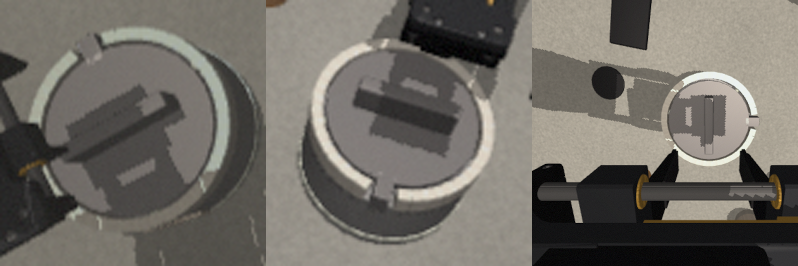

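The end view shows the lid level and flush with the rim, the key in the notch (crop pixel (90,47) in top, (380,192) in scene), and the gripper clear.

```bash
python3 -c "
from cell import env
print(env.job_done())"
```

```text
the job is handed in; nothing more can be done
None
```

The lid is on: I turned it on the rim until its key found the notch, pressed it past the balls until flush with the rim, let go and backed clear, and handed the job in at about 15 s.

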